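# Hold the ampoule stand home in the lock drawer for screwing

### The arm

A 6-joint arm with a two-finger parallel gripper is mounted at the origin on the work surface. World frame = base frame: x ahead of the robot, y to its left, z up, the work surface at z = 0. Lengths are in mm, angles in rad, forces in N, time in s.
With the tool pointing down it reaches from about 375 to 750 mm from the base axis. Payload 9 kg.
Tool frame: the origin (TCP) lies at the very end of the fingers, on their centre line; the grasp point (between the pads) lies 19 mm behind it (manip.grip_point_offset is the z of the grasp point in the tool frame, in mm); z points along the fingers, y is the line along which they close (so a half turn about z gives the same grasp; the last joint's range is limited). The gripper opens to 85 mm and grips with 20 to 120 N. Pads are 22 mm wide; open, the fingers measure 114 mm over their backs; the gripper's body (76 mm by 85 mm) begins 54 mm behind the grasp point. The pads swing forward as they close: fully open they stand 13 mm farther back than shut.
Start: joints at [-1.354, 0.104, 0.097, 1.564, 0, 1.353], TCP at [252.751, -544.2, 231.331] pointing down, gripper open.
Joint ranges: [-2.99, 2.99], [-0.84, 1.86], [-1.1, 1.16], [-1.84, 2.11], [-1.51, 1.56], [-3.14, 3.14]. Speed limits (rad/s): [2.22, 2.22, 2.57, 3.14, 3.14, 3.14].

### API

Orientations are given as a unit quaternion [w, x, y, z].
In Python, from station import manip, cams, order gives the robot as it stands.
- The arm moves only by the tool step_arm, never from a script. Its argument "commands" is a list of rows, each a list of 2 entries, a list of its own where there are three numbers: the shift along the tool's x, y, z each as a share of 50 mm, from -1 to 1, then the turn, a rotation vector about the tool's x, y, z each as a share of 0.12 rad, from -1 to 1. In form: [[[x, y, z], [ax, ay, az]], ...]. A call has 1 to 12 rows; each row shifts and turns the commanded pose from where the row before left it, along the tool's axes as they then stand; what a row does not reach is not made up. A row lasts 1/10 s, in which the tool goes at most 50 mm and 8.59 degrees, less where a joint would pass 70% of its speed; a pose out of reach is approached as far as the arm can. A call with a number of a shift or a turn outside -1 to 1 is refused whole. A call with a gripper value outside its range is refused whole. "gripper" is the opening, from 0 (shut) to 1 (fully open), set as the call begins (left out, the last holds). The fingers move at their own pace and stop on an object; "squeeze" is the grip in N (left out, the last holds). Time passes only in rows, so rows that do not move let the fingers close. It gives the time, the measured TCP pose, the force, the opening and the grip force at its end, in the units of the state.
- manip.read_state(): the state, without advancing time (a new reading comes with each control period).
- cams.snapshot(name): name is "side" or "top" or "wrist"; returns a dict with "color" (480x640x3 uint8, blue, green, red), "camera_matrix" (3x3 intrinsics, pixels), "dist_coeffs" ([k1, k2, p1, p2, k3] as OpenCV has them; the pictures are not rectified), "cam_to_world" (4x4, takes a point from camera to world coordinates). Camera axes: x right, y up, looking along -z (the intrinsics and any distortion apply to the point x, -y, -z); pixel columns grow to the right and rows downward; lengths in mm; the calibration is good to about 2 mm. A picture is of the moment at which its call begins. There is no depth.
- order.job_done(): hands the job in; it is judged then, once.
Trained networks look in a picture, given as the dict that the camera call returned (one of the last four; its "shot" number tells which), for a name from the list of things; names that differ only in an ending like _2 or _b are one class to them, and where a whole thing is asked for, a point or a joint stands for the part that bears it (a point fixed in the world has none). Each returns a list of dicts, best first, with "confidence" (0 to 1); they miss things now and then, are a little off and sometimes report something else, mostly with a low value. They report only what shows in the picture. A call takes as long as a camera call. They do not tell look-alikes from the thing itself.
- cams.find_in(picture, thing): "position" ([x, y, z] in mm, in the coordinates of the camera as it stood for that picture, good to about 4 mm: the middle of the surface that is visible of it).
- cams.place_of(picture, thing): "position" ([x, y, z] in mm, in the coordinates of the camera as it stood for that picture, good to about 4 mm: a listed point, or the origin of a listed thing).
The state is a dict: "t": time; "joint_positions": joint angles; "qvel": joint speeds; "tau": joint torques, N m; "eef_pos": TCP position; "orientation": TCP orientation; "contact_force": force on the tool from outside, world axes, zero at the start; "moment": the same for the moment, N m; "grip_width": finger opening in mm; "finger_force": force on a finger pad.
Only numpy, scipy, OpenCV 4.12 (cv2) and the standard library are available. Lean on these libraries where they do the work, as an engineer would, in place of code of your own. Each camera call takes 0.05 s, during which the arm holds its last target. There are 200 camera calls.

### The job

The ampoule stand is about to be screwed to the back wall of the lock drawer that lies on the counter. First take the glass vial out of the gap behind the stand and set it down gently, upright, on the flat steel tray beside the drawer; then slide the stand back and press it with one firm diagonal push flat onto the drawer floor and flush against the back wall at the same time. Keep the ampoules upright in their slots, leave everything else where it is, and finish while still pushing: do not let go, the stand must be held tight so that the screws can be driven in from behind.

Things in the scene. Friction and masses are not known exactly. Their poses are not given: they have to be found in the camera images.
- drawer: open-topped lock drawer lying on the counter, off its runners; it does not move when pushed. Grey sides, white front panel with bar handle and lock towards the robot. Inside 270 mm deep (x), 290 mm wide (y); floor 8 mm above the counter, sides 60 mm, front panel 82 mm. Origin: centre, at counter height; x from front panel to back wall, y left, z up
- drawer_floor: the drawer's flat inner floor, 8 mm above the counter; origin at its centre on the upper face, axes as the drawer's
- back_wall: the drawer's back wall, farthest from the robot, 8 mm thick, rising 52 mm above the inner floor, with two small screw holes low in it; origin in the middle of its inner face at inner-floor height (135 mm behind the drawer's origin), x points out through the wall, away from the robot
- stand: loose ampoule stand on the drawer floor, some cm in front of the back wall, askew: birch base 100 (x) x 180 (y) x 12 mm, on it a white acrylic slotted block 23.5 (x) x 150 (y) mm, 34 mm tall, its front face 6 mm in front of the origin; 44 mm of bare ledge before it, 32 mm behind. Origin: centre of underside; x towards the back wall, y left, z up. 0.32 kg with ampoules; friction about 0.6
- stand_push (a point): on the stand: middle of the inner corner where the bare front ledge (upper face of the base) meets the front face of the acrylic block; axes as the stand's. A firm push here is some 10 to 15 N down and the same or a little more backward (floor friction takes part of the backward push)
- stand_back_left (a point): left end of the stand's back lower edge (50 mm behind its origin, 90 mm left)
- stand_back_right (a point): right end of the stand's back lower edge (50 mm behind its origin, 90 mm right)
- vial: clear glass vial with paper band and grey rubber stopper, 30 mm diameter up to 42 mm, then neck and stopper 20 mm diameter, 58 mm tall in all, 35 g, upright on the drawer floor in the gap between the stand and the back wall; origin centre of underside, z up through the stopper
- tray: flat rectangular steel tray, 180 mm (x) x 130 mm (y), on the counter left or right of the drawer; it does not move. Its flat upper face is 4 mm above the counter, low rim 9 mm. Origin: centre of underside, z up
- ampoule1: brown glass ampoule, 12 mm diameter, 64 mm tall, loose, upright in slot 1 from the right of the stand; its foot rests on the base, its top is 76 mm above the drawer floor; origin centre of underside
- ampoule2: brown glass ampoule, 12 mm diameter, 64 mm tall, loose, upright in slot 2 from the right of the stand; its foot rests on the base, its top is 76 mm above the drawer floor; origin centre of underside
- ampoule3: brown glass ampoule, 12 mm diameter, 64 mm tall, loose, upright in slot 3 from the right of the stand; its foot rests on the base, its top is 76 mm above the drawer floor; origin centre of underside
- ampoule4: brown glass ampoule, 12 mm diameter, 64 mm tall, loose, upright in slot 4 from the right of the stand; its foot rests on the base, its top is 76 mm above the drawer floor; origin centre of underside
- pill_crusher: blue plastic pill crusher, a 38 mm wide, 64 mm tall cylinder with a winged screw handle (40 mm bar) on top, standing in the left front corner of the drawer; origin centre of underside (leave alone)
- tablet_bottle: white plastic tablet jar, 36 mm wide, 60 mm tall, standing in the right front corner of the drawer; origin centre of underside (leave alone)
- kidney_dish: bean-shaped open steel dish, about 95 x 190 mm, 38 mm tall, on the counter on the side of the drawer where the flat tray is not; origin in the middle of its underside (leave alone)
- medicine_cup: clear plastic cup, 42 mm wide, 35 mm tall, on the counter beyond the drawer (leave alone)
- screwdriver: screwdriver lying on the counter beyond the drawer (leave alone)
- dropper_bottle: brown glass bottle with a black cap, 32 mm wide, 75 mm tall, on the counter at the left (leave alone)
- pill_organiser: clear plastic box with seven white lids in a row, 50 x 190 x 26 mm, on the counter at the right (leave alone)
- carton: white carton, 50 x 75 x 90 mm, on the counter beyond the drawer at the right (leave alone)
Mind the look-alikes: they are no part of the job. Of the things that look like the tray, the largest one is meant.

How it is judged:
By the outcome, as a careful person would: the job done as asked, in the order asked, and still so for the second after the job is handed in, while the arm keeps its last pose, push and grip.
It also fails if it takes over 56 s, if anything falls off the work surface, if the arm or the gripper's body presses on something with over 40 N, if the wrist force passes 120 N, or if a joint passes its speed limit or range.

## Working session

There is one attempt and no reset: what is moved stays moved. The work goes in short steps, Python scripts to look and compute and a tool call to move; the robot and the scene stay as the last step left them, time stands still between calls to the robot, and variables do not carry over. Pictures are saved under pics/ and viewed, at most 10 in all, crops included, and the job is handed in when it is done.

Besides the shell and the picture viewer there is one more tool, called in YAML: its name, and indented under it one key for each argument. step_arm: Moves the arm, as the interface text tells. Its arguments: {"type":"object","properties":{"commands":{"type":"array","items":{"type":"array"}},"gripper":{"type":"number"},"squeeze":{"type":"number"}},"required":["commands"]}

```bash
mkdir -p pics; ls
cat > h.py <<'E'
import numpy as np, cv2
from station import manip,cams,order
def w(p,c): 
    M=np.array(c["cam_to_world"]);return (M@np.r_[p,1])[:3]
def pix(p,c):
    M=np.linalg.inv(np.array(c["cam_to_world"]));q=(M@np.r_[p,1])[:3]
    q=q*[1,-1,-1]
    return cv2.projectPoints(q.reshape(1,1,3),np.zeros(3),np.zeros(3),np.array(c["camera_matrix"],float),np.array(c["dist_coeffs"],float))[0].ravel()
def ray(u,v,z,c):
    n=cv2.undistortPoints(np.array([[[u,v]]],float),np.array(c["camera_matrix"],float),np.array(c["dist_coeffs"],float)).ravel()
    M=np.array(c["cam_to_world"]);d=M[:3,:3]@np.array([n[0],-n[1],-1]);o=M[:3,3]
    return o+d*(z-o[2])/d[2]
E
python3 - <<'E'
from h import *
np.set_printoptions(precision=1,suppress=True)
a={}
for n in("top","side"):
    a[n]=cams.snapshot(n);c=a[n];cv2.imwrite(f"pics/{n}0.png",c["color"])
    print(n,np.array(c["cam_to_world"])[:3,3])
    for t in"drawer back_wall stand stand_push stand_back_left stand_back_right vial tray ampoule1 pill_crusher tablet_bottle kidney_dish".split():
        for r in cams.place_of(c,t)[:5]:
            p=w(r["position"],c);print(n,t,p,pix(p,c),round(r["confidence"],2))
print(manip.read_state())
E
```

```text
pics
top [ 419.8  -56.4 1008. ]
top back_wall [678.8  75.8   6.4] [260.2 199.8] 0.9
top stand [553.   58.2   7.9] [268.1 252. ] 0.97
top stand_push [541.8  56.4  17.5] [268.4 256.3] 0.72
top stand_back_left [591.6 150.2   9.1] [228.6 236.7] 0.8
top stand_back_right [610.3 -31.3   9.6] [305.9 226.7] 0.66
top stand_back_right [678.7  73.8   6.2] [261.1 199.8] 0.4
top stand_back_right [ 612.4 -514.6   -0.8] [510.2 221.1] 0.39
top vial [656.1  52.6   7.6] [270.  208.8] 0.63
top tray [ 298.1 -222.4   -1. ] [393.7 361. ] 0.8
top tray [ 488.1 -342.7   -1.9] [441.1 275.6] 0.64
top tray [ 428.1 -527.9   -0. ] [523.5 299.4] 0.61
top ampoule1 [558.6   4.   19.9] [291.  248.3] 0.57
top ampoule1 [561.3  36.5  18.2] [276.9 247.6] 0.46
top ampoule1 [554.6  70.1  19. ] [262.3 250.9] 0.43
top ampoule1 [548.1 106.6  22.7] [246.3 253.9] 0.35
top pill_crusher [424.9 156.9   6.6] [225.7 308.8] 0.81
top tablet_bottle [447.4 -67.6   4.2] [323.4 296.3] 0.52
top tablet_bottle [612.6 -31.5   8.9] [306.  225.8] 0.49
top kidney_dish [476.3 358.4  -0.6] [140.  288.6] 0.74
top kidney_dish [559.   37.2  16.5] [276
[... 554 characters left out ...]
97.7 274.8] 0.52
side ampoule1 [548.4 108.2  22.1] [271.1 306. ] 0.49
side pill_crusher [425.9 162.1   2. ] [300.  358.6] 0.74
side tablet_bottle [448.1 -62.7  12.5] [354.2 281.2] 0.8
side tablet_bottle [426.3 162.3   2.6] [299.8 358.4] 0.4
side kidney_dish [473.8 357.6   1.5] [212.3 420.5] 0.82
{'t': 1.3, 'joint_positions': array([-1.4,  0.1,  0.1,  1.6, -0. ,  1.4]), 'qvel': array([ 0.,  0., -0.,  0.,  0., -0.]), 'tau': array([ -0. , -55.7,  50.4,   0. ,  -0. ,   0. ]), 'eef_pos': array([ 252.7, -544.2,  231.3]), 'orientation': array([ 0. ,  1. ,  0.2, -0. ]), 'contact_force': array([-1.1,  0.2,  1.2]), 'moment': array([-0.,  0., -0.]), 'finger_force': 0.0, 'grip_width': 85.30565588953046}
```

View pics/top0.png

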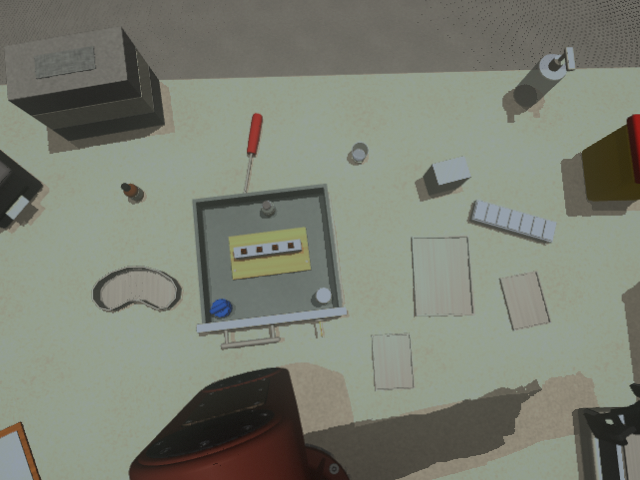

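```bash
python3 -c "
import cv2
a=cv2.imread('pics/top0.png')[185:325,205:345];cv2.imwrite('pics/crop0.png',cv2.resize(a,None,fx=4.2,fy=4.2,interpolation=cv2.INTER_CUBIC))"
```

```text
(no output)
```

View pics/crop0.png

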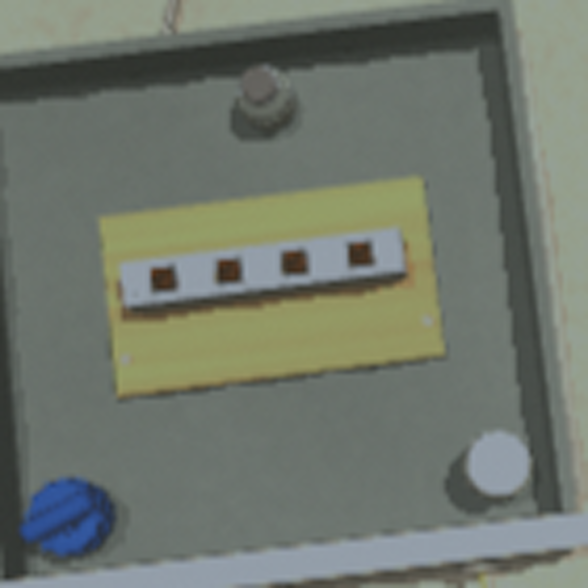

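Flat plates that could be the tray: (441,276), (525,300) and (392,361). The largest is (441,276), right of the drawer, so that is the tray. The vial is at (267,208), clearly a glass vial with a grey stopper; the jar at (323,296) and the dropper bottle at (132,191) are not it. The stand is at (268,252) with 4 ampoules.

```bash
cat >> h.py <<'E'
from scipy.spatial.transform import Rotation as R
def rot(yaw,tilt=0):
    # tool y axis along world -y turned by yaw (tool x = world x turned by yaw); tilt>0: fingers point forward-down
    return R.from_euler('z',yaw)*R.from_euler('x',np.pi)*R.from_euler('y',tilt)
def cur():
    s=manip.read_state();q=s["orientation"];return np.array(s["eef_pos"]),R.from_quat([q[1],q[2],q[3],q[0]])
def go(target,Rt,frm=None):
    p,r=frm or cur()
    d=r.inv().apply(np.array(target)-p);rv=(r.inv()*Rt).as_rotvec()
    print("shift mm tool",d.round(1),"units",(d/50).round(3),"turn units",(rv/.12).round(3))
E
python3 - <<'E'
from h import *
np.set_printoptions(precision=3,suppress=True)
c=cams.snapshot("top")
for u,v in[(193,200),(327,185)]: print(ray(u,v,60,c))
for u,v in[(411,237),(468,237),(472,316),(414,317)]: print(ray(u,v,6,c))
p,r=cur();print(p,r.as_matrix())
go([640,56,230],rot(0.09))
for u,v in [(205+262/4.2,185+82/4.2)]: print("stopper",ray(u,v,66,c))
print("tilt check",rot(0,.5).apply([0,0,1]))
E
```

```text
[668.8   220.244  60.   ]
[694.999 -82.367  60.   ]
[ 579.651 -276.46     6.   ]
[ 576.013 -409.537    6.   ]
[ 393.826 -404.516    6.   ]
[ 395.08  -272.524    6.   ]
[ 252.75  -544.196  231.324] [[ 0.907  0.421  0.   ]
 [ 0.421 -0.907 -0.   ]
 [ 0.     0.    -1.   ]]
shift mm tool [ 604.  -381.2    1.3] units [12.081 -7.625  0.026] turn units [ 0.001 -0.     2.873]
stopper [652.132  52.006  66.   ]
tilt check [ 0.479 -0.    -0.878]
```

step_arm:
  commands:
    - [[0.75,-0.475,0],[0,0,0]]
    - [[0.75,-0.475,0],[0,0,0]]
    - [[0.75,-0.475,0],[0,0,0]]
    - [[0.75,-0.475,0],[0,0,0]]
    - [[0.75,-0.475,0],[0,0,0]]
    - [[0.75,-0.475,0],[0,0,0]]
    - [[0.75,-0.475,0],[0,0,0]]
    - [[0.75,-0.475,0],[0,0,0]]
    - [[0.75,-0.475,0],[0,0,0]]
    - [[0.75,-0.475,0],[0,0,0]]
    - [[0.75,-0.475,0],[0,0,0]]
    - [[0.75,-0.475,0],[0,0,0]]
  gripper: 0.65
  squeeze: 25

```text
t: 2.55
eef_pos: [541.6, -94.4, 231.5]
orientation: [0.0, 0.976, 0.216, 0.0]
contact_force: [0.2, 0.0, 0.8]
grip_width: 55.5
finger_force: 0.0
```

step_arm:
  commands:
    - [[0.75,-0.475,0],[0,0,0]]
    - [[0.75,-0.475,0],[0,0,0]]
    - [[0.75,-0.475,0],[0,0,0]]
    - [[0.75,-0.475,0],[0,0,0]]
    - [[0,0,0],[0,0,0.9]]
    - [[0,0,0],[0,0,0.9]]
    - [[0,0,0],[0,0,0.9]]
    - [[0,0,0],[0,0,0.17]]
    - [[0,0,0],[0,0,0]]
    - [[0,0,0],[0,0,0]]

```text
t: 3.55
eef_pos: [636.9, 53.1, 231.3]
orientation: [0.0, 0.999, 0.046, 0.0]
contact_force: [-0.2, -0.1, 0.2]
grip_width: 55.7
finger_force: 0.0
```

Run:
```python
from h import *
np.set_printoptions(precision=1,suppress=True)
c=cams.snapshot("wrist");cv2.imwrite("pics/w1.png",c["color"])
print(np.array(c["cam_to_world"])[:3,3])
for t in"vial back_wall stand_push stand_back_left stand_back_right stand".split():
        for r in cams.place_of(c,t)[:3]:
            p=w(r["position"],c);print(t,p,pix(p,c),round(r["confidence"],2))
go([652,53,230],rot(0.09))
```

```text
[705.1  59.2 374. ]
vial [656.6  55.2  10.9] [324.4 189.5] 0.79
vial [592.7 150.8   9.4] [230.5 240.4] 0.22
back_wall [676.6  74.3   5.6] [307.6 167.7] 0.91
stand_push [549.5  54.5  21. ] [315.9 289.4] 0.6
stand_back_left [595.6 150.   11.1] [230.9 238.2] 0.78
stand_back_right [609.  -30.    9.6] [399.1 240.8] 0.66
stand_back_right [ 789.3 -161.5   -2.8] [554.5  74.7] 0.28
stand [554.   60.3  10.6] [311.3 281.3] 0.56
stand [557.3  -2.6  21.9] [369.2 287.6] 0.55
stand [655.7  54.5  12.2] [324.9 190.6] 0.37
shift mm tool [15.1  1.5  1.3] units [0.3 0.  0. ] turn units [ 0. -0.  0.]
```

View pics/w1.png

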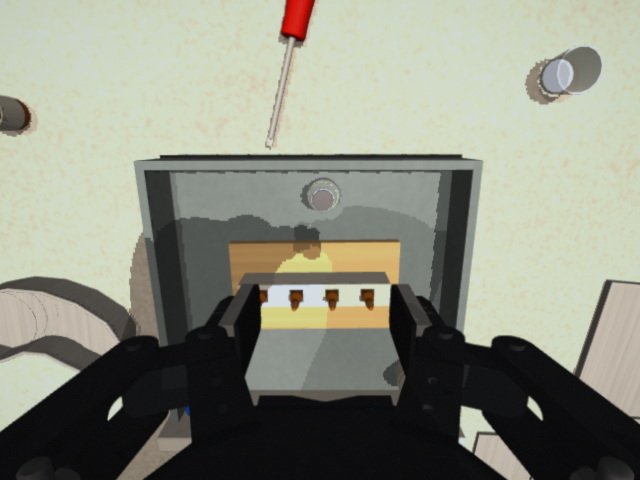

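The wrist view shows the vial standing free at (322,195), with the wall inner face at row ~170 and the stand's back edge at row ~241. I'll take its position from the stopper pixel.

Run:
```python
from h import *
np.set_printoptions(precision=1,suppress=True)
c=cams.snapshot("wrist")
print(ray(322,199.5,66,c), "wall top",ray(142,170,60,c),ray(475,170,60,c),ray(310,170,60,c))
print("stand back",ray(230,241,20,c),ray(399,240,20,c))
print("front bits",ray(444,190,8,c),ray(176,190,8,c))
t=cams.snapshot("top");
for r in cams.place_of(t,"vial")[:2]:print(w(r["position"],t),r["confidence"])
go([653.5,53,100],rot(0.09))
```

```text
[655.   57.1  66. ] wall top [666.  217.3  60. ] [692.3 -74.7  60. ] [679.1  69.8  60. ]
stand back [595.4 148.7  20. ] [612.4 -27.   20. ]
front bits [667.  -68.8   8. ] [642.  208.9   8. ]
[655.9  52.8   5.9] 0.62
[558.4  35.7  17.8] 0.32
shift mm tool [ 16.6   1.7 131.3] units [0.3 0.  2.6] turn units [0. 0. 0.]
```

step_arm:
  commands:
    - [[0.34,0,0.4],[0,0,0]]
    - [[0,0,0.7],[0,0,0]]
    - [[0,0,0.7],[0,0,0]]
    - [[0,0,0.7],[0,0,0]]
    - [[0,0,0.5],[0,0,0]]
    - [[0,0,0],[0,0,0]]
    - [[0,0,0],[0,0,0]]

```text
t: 4.75
eef_pos: [653.7, 54.7, 81.9]
orientation: [0.0, 0.999, 0.045, -0.0]
contact_force: [0.9, -0.3, 1.0]
grip_width: 55.5
finger_force: 0.0
```

Run:
```python
from h import *
np.set_printoptions(precision=1,suppress=True)
c=cams.snapshot("wrist");cv2.imwrite("pics/w2.png",c["color"][:,100:540])
for t in"vial back_wall".split():
        for r in cams.place_of(c,t)[:2]:
            p=w(r["position"],c);print(t,p,pix(p,c),round(r["confidence"],2))
p,r=cur();print(p,pix(p,c)); go([654.5,55,14],rot(.09))
```

```text
vial [657.8  58.6  12.3] [318.9 246.3] 0.67
vial [792.   98.6   1. ] [268.5   5.5] 0.53
back_wall [677.8  69.7   7.3] [304.2 212. ] 0.71
[655.2  54.5  83.7] [325.1 300.3]
shift mm tool [-0.9 -0.6 69.7] units [-0.  -0.   1.4] turn units [ 0. -0.  0.]
```

View pics/w2.png

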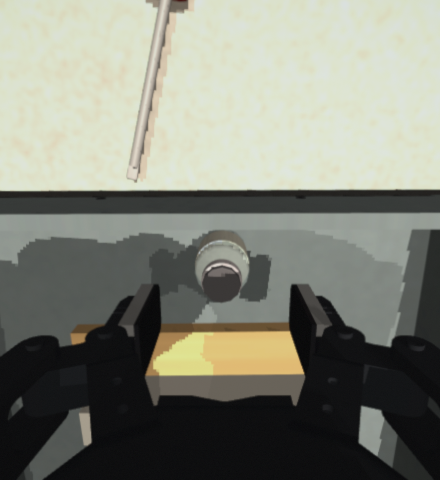

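The vial lies centred between the fingers, stopper at (320,281). Descend and grip.

step_arm:
  commands:
    - [[0.02,-0.03,0.3],[0,0,0]]
    - [[0,0,0.4],[0,0,0]]
    - [[0,0,0.4],[0,0,0]]
    - [[0,0,0.24],[0,0,0]]
    - [[0,0,0],[0,0,0]]
    - [[0,0,0],[0,0,0]]

```text
t: 5.5
eef_pos: [654.9, 56.3, 14.7]
orientation: [0.0, 0.999, 0.045, 0.0]
contact_force: [0.3, 0.0, 0.6]
grip_width: 55.3
finger_force: 0.0
```

step_arm:
  commands:
    - [[0,0,0],[0,0,0]]
    - [[0,0,0],[0,0,0]]
    - [[0,0,0],[0,0,0]]
    - [[0,0,0],[0,0,0]]
    - [[0,0,0],[0,0,0]]
    - [[0,0,0],[0,0,0]]
    - [[0,0,0],[0,0,0]]
    - [[0,0,0],[0,0,0]]
  gripper: 0.2
  squeeze: 20

```text
t: 6.3
eef_pos: [655.6, 56.2, 15.6]
orientation: [0.0, 0.999, 0.045, 0.001]
contact_force: [-0.5, -0.6, 6.3]
grip_width: 29.7
finger_force: 20.5
```

step_arm:
  commands:
    - [[0,0,-0.1],[0,0,0]]
    - [[0,0,-0.3],[0,0,0]]
    - [[0,0,-0.5],[0,0,0]]
    - [[0,0,-0.6],[0,0,0]]
    - [[0,0,-0.6],[0,0,0]]
    - [[0,0,-0.5],[0,0,0]]
    - [[0,0,-0.3],[0,0,0]]
    - [[0,0,0],[0,0,0]]

```text
t: 7.1
eef_pos: [656.0, 56.2, 162.4]
orientation: [0.0, 0.999, 0.045, 0.002]
contact_force: [0.3, 0.9, -0.4]
grip_width: 29.7
finger_force: 20.2
```

Run:
```python
from h import *
np.set_printoptions(precision=2,suppress=True)
c=cams.snapshot("wrist");cv2.imwrite("pics/w3.png",c["color"])
go([486,-341,160],rot(.09)); print(cur()[0],manip.read_state()["grip_width"])
for r in cams.place_of(c,"vial")[:2]: p=w(r["position"],c);print(p,r["confidence"])
```

```text
shift mm tool [-204.3  380.4   -0. ] units [-4.09  7.61 -0.  ] turn units [ 0.   -0.01  0.  ]
[655.17  56.27 160.15] 29.302718800319496
[655.88  56.77 160.54] 0.83
```

View pics/w3.png

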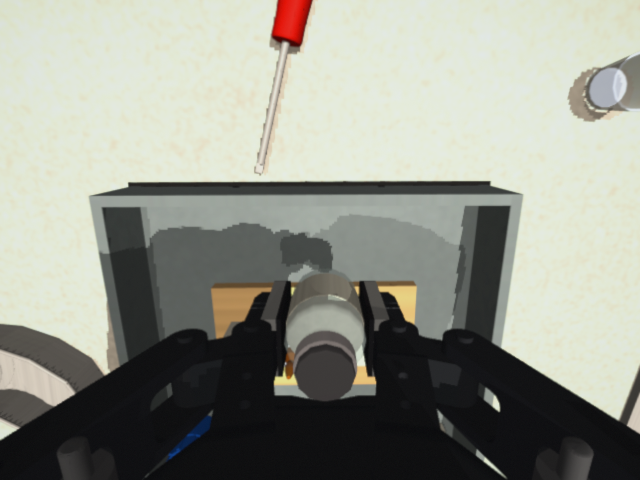

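The vial is held upright between the fingers at (326,330). Carry it to the tray.

step_arm:
  commands:
    - [[-0.15,0.28,0],[0,0,0]]
    - [[-0.3,0.56,0],[0,0,0]]
    - [[-0.4,0.745,0],[0,0,0]]
    - [[-0.4,0.745,0],[0,0,0]]
    - [[-0.4,0.745,0],[0,0,0]]
    - [[-0.4,0.745,0],[0,0,0]]
    - [[-0.4,0.745,0],[0,0,0]]
    - [[-0.4,0.745,0],[0,0,0]]
    - [[-0.4,0.745,0],[0,0,0]]
    - [[-0.4,0.745,0],[0,0,0]]
    - [[-0.3,0.56,0],[0,0,0]]
    - [[-0.14,0.25,0],[0,0,0]]

```text
t: 8.4
eef_pos: [482.8, -343.4, 157.6]
orientation: [-0.001, 0.999, 0.044, -0.001]
contact_force: [0.2, -0.7, -0.9]
grip_width: 29.4
finger_force: 20.2
```

step_arm:
  commands:
    - [[0,0,0],[0,0,0]]
    - [[0,0,0.3],[0,0,0]]
    - [[0,0,0.6],[0,0,0]]
    - [[0,0,0.6],[0,0,0]]
    - [[0,0,0.6],[0,0,0]]
    - [[0,0,0.3],[0,0,0]]
    - [[0,0,0.2],[0,0,0]]
    - [[0,0,0],[0,0,0]]
    - [[0,0,0],[0,0,0]]

```text
t: 9.3
eef_pos: [486.0, -341.4, 30.4]
orientation: [0.001, 0.999, 0.045, 0.0]
contact_force: [-0.3, 0.2, 0.2]
grip_width: 29.7
finger_force: 20.2
```

Run:
```python
from h import *
np.set_printoptions(precision=2,suppress=True)
print(np.mean([ (cams.snapshot("wrist"),cur()[0])[1] for _ in range(4)],0), cur()[1].as_rotvec())
c=cams.snapshot("wrist")
for r in cams.place_of(c,"tray")[:3]: p=w(r["position"],c);print("wrist",p,r["confidence"])
```

```text
[ 486.07 -341.83   30.78] [3.14 0.14 0.  ]
wrist [ 486.   -342.43   -1.14] 0.91
wrist [ 427.14 -527.75   -0.19] 0.78
```

step_arm:
  commands:
    - [[0,0,0.12],[0,0,0]]
    - [[0,0,0.12],[0,0,0]]
    - [[0,0,0.06],[0,0,0]]
    - [[0,0,0.03],[0,0,0]]
    - [[0,0,0.03],[0,0,0]]
    - [[0,0,0],[0,0,0]]
    - [[0,0,0],[0,0,0]]

```text
t: 10.3
eef_pos: [485.4, -341.2, 11.6]
orientation: [0.0, 0.999, 0.045, 0.0]
contact_force: [-1.9, 1.7, 3.6]
grip_width: 29.7
finger_force: 20.3
```

step_arm:
  commands:
    - [[0,0,0.015],[0,0,0]]
    - [[0,0,0.015],[0,0,0]]
    - [[0,0,0],[0,0,0]]
    - [[0,0,0],[0,0,0]]

```text
t: 10.7
eef_pos: [485.5, -341.2, 11.5]
orientation: [0.0, 0.999, 0.045, 0.0]
contact_force: [-6.4, 6.3, 15.3]
grip_width: 29.4
finger_force: 21.7
```

step_arm:
  commands:
    - [[0,0,-0.03],[0,0,0]]
    - [[0,0,0],[0,0,0]]
    - [[0,0,0],[0,0,0]]

```text
t: 11.0
eef_pos: [485.6, -341.4, 11.6]
orientation: [0.0, 0.999, 0.045, 0.0]
contact_force: [-0.5, 0.2, 4.8]
grip_width: 29.3
finger_force: 20.6
```

step_arm:
  commands:
    - [[0,0,0],[0,0,0]]
    - [[0,0,0],[0,0,0]]
    - [[0,0,0],[0,0,0]]
    - [[0,0,0],[0,0,0]]
    - [[0,0,0],[0,0,0]]
  gripper: 0.6

```text
t: 11.5
eef_pos: [485.3, -341.1, 11.2]
orientation: [-0.0, 0.999, 0.045, -0.0]
contact_force: [-0.0, 0.0, -0.4]
grip_width: 51.5
finger_force: 0.0
```

step_arm:
  commands:
    - [[0,0,-0.2],[0,0,0]]
    - [[0,0,-0.5],[0,0,0]]
    - [[0,0,-0.8],[0,0,0]]
    - [[0,0,-0.8],[0,0,0]]
    - [[0,0,-0.8],[0,0,0]]
    - [[0,0,0],[0,0,0]]
    - [[0,0,0],[0,0,0]]

```text
t: 12.2
eef_pos: [485.9, -341.8, 168.2]
orientation: [0.001, 0.999, 0.045, 0.001]
contact_force: [-0.4, 0.3, -0.7]
grip_width: 51.2
finger_force: 0.0
```

Run:
```python
from h import *
np.set_printoptions(precision=2,suppress=True)
c=cams.snapshot("top")
a=c["color"];v=cv2.resize(a[180:320,200:480],None,fx=2.8,fy=2.8,interpolation=cv2.INTER_CUBIC);cv2.imwrite("pics/t2.png",v)
for t in("vial","stand_push","stand_back_left","stand_back_right","stand"):
    for r in cams.place_of(c,t)[:2]: p=w(r["position"],c);print(t,p,r["confidence"])
c=cams.snapshot("wrist");cv2.imwrite("pics/w4.png",c["color"])
for r in cams.place_of(c,"vial")[:2]: p=w(r["position"],c);print("wrist",p,r["confidence"])
print(cur()[0])
```

```text
vial [705.55 374.57   1.36] 0.6
vial [ 483.86 -342.65    3.87] 0.45
stand_push [542.31  55.46  18.39] 0.6
stand_push [ 487.29 -345.19   -2.  ] 0.58
stand_back_left [593.67 149.25   7.14] 0.56
stand_back_left [ 611.71 -513.94    4.36] 0.54
stand_back_right [609.34 -31.05  10.19] 0.73
stand [549.81  56.14   8.89] 0.65
stand [793.3   97.1   -0.25] 0.58
wrist [ 486.97 -341.35    5.58] 0.75
[ 485.07 -340.83  165.58]
```

View pics/t2.png

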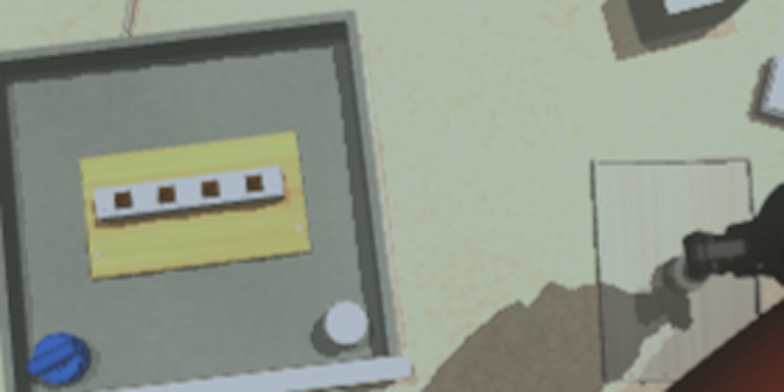

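The vial stands alone on the tray (wrist view puts it at 487,−341), and the stand is unmoved. Next I shut the gripper, go to the stand's front ledge and tilt the fingers forward.

step_arm:
  commands:
    - [[0.05,-0.3,0],[0,0,0]]
    - [[0.1,-0.6,0],[0,0,0]]
    - [[0.15,-0.8,0],[0,0,0]]
    - [[0.15,-0.8,0],[0,0,0]]
    - [[0.15,-0.8,0],[0,0,0]]
    - [[0.15,-0.8,0],[0,0,0]]
    - [[0.15,-0.8,0],[0,0,0]]
    - [[0.15,-0.8,0],[0,0,0]]
    - [[0.15,-0.8,0],[0,0,0]]
    - [[0.15,-0.8,0],[0,0,0]]
    - [[0.05,-0.46,0],[0,0,0]]
    - [[0,0,0],[0,0,0]]
  gripper: 0
  squeeze: 40

```text
t: 13.8
eef_pos: [519.3, 55.0, 166.3]
orientation: [-0.0, 0.999, 0.047, -0.0]
contact_force: [-0.5, -0.1, -0.5]
grip_width: 0.1
finger_force: 0.0
```

step_arm:
  commands:
    - [[0,0,0],[0,0.7,0]]
    - [[0,0,0],[0,0.7,0]]
    - [[0,0,0],[0,0.7,0]]
    - [[0,0,0],[0,0.7,0]]
    - [[0,0,0],[0,0.7,0]]
    - [[0,0,0],[0,0.67,0]]
    - [[0,0,0],[0,0,0]]
    - [[0,0,0],[0,0,0]]

```text
t: 14.6
eef_pos: [526.0, 51.6, 166.5]
orientation: [-0.011, 0.969, 0.044, 0.244]
contact_force: [-0.4, -0.5, 0.3]
grip_width: -0.0
finger_force: 0.0
```

Run:
```python
from h import *
np.set_printoptions(precision=2,suppress=True)
c=cams.snapshot("side");k=cams.snapshot("wrist");cv2.imwrite("pics/w5.png",k["color"])
for n,q in(("s",c),("w",k)):
  for t in("stand_push","stand_back_left","stand_back_right","stand","vial"):
    for r in cams.place_of(q,t)[:2]: p=w(r["position"],q);print(n,t,p,r["confidence"])
p,r=cur();print(p,r.as_matrix()); go([521.6,52.1,45],rot(.09,.5))
```

```text
s stand_push [541.7   53.87  19.94] 0.82
s stand_push [613.91 -28.44   1.05] 0.5
s stand_back_left [590.68 150.02   6.66] 0.97
s stand_back_right [614.43 -29.66   2.45] 0.86
s stand [549.25  55.07   6.18] 0.98
s vial [ 482.85 -341.      3.8 ] 0.8
s vial [559.2    2.34  21.38] 0.37
w stand_push [548.99  54.52  20.4 ] 0.91
w stand_push [432.9  162.07   7.56] 0.46
w stand_back_left [594.54 148.88  12.07] 0.66
w stand_back_right [606.35 -25.97   7.91] 0.74
w stand [555.74  56.13  12.33] 0.68
w stand [676.58  72.11   6.82] 0.56
[526.44  52.   166.8 ] [[ 0.88  0.09  0.47]
 [ 0.08 -1.    0.04]
 [ 0.47 -0.   -0.88]]
shift mm tool [-62.   -0.5 105. ] units [-1.24 -0.01  2.1 ] turn units [-0.01  0.05  0.  ]
```

View pics/w5.png

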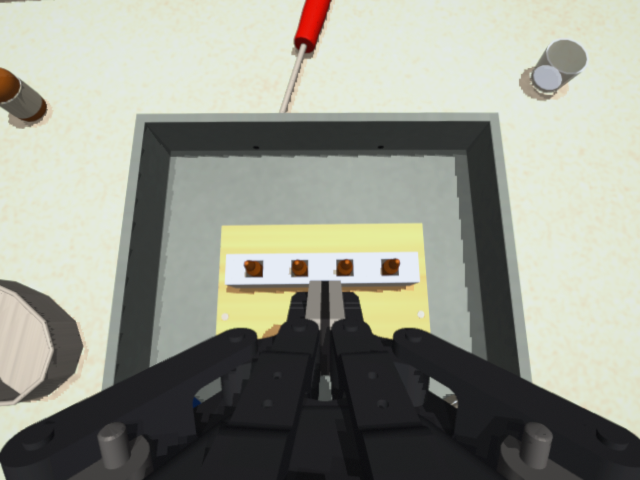

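Wrist view: fingertips at (325,285) are centred on the block, whose front face is at row ~285. The ampoules are upright at (253,268) to (391,266), and the stand is nearly parallel to the wall.

step_arm:
  commands:
    - [[-0.25,0,0.42],[0,0,0]]
    - [[-0.25,0,0.42],[0,0,0]]
    - [[-0.25,0,0.42],[0,0,0]]
    - [[-0.25,0,0.42],[0,0,0]]
    - [[-0.25,0,0.42],[0,0.05,0]]
    - [[0,0,0],[0,0,0]]
    - [[0,0,0],[0,0,0]]

```text
t: 15.9
eef_pos: [523.2, 51.7, 45.0]
orientation: [-0.012, 0.968, 0.044, 0.246]
contact_force: [0.0, -0.7, 0.2]
grip_width: 0.1
finger_force: 0.0
```

Run:
```python
from h import *
np.set_printoptions(precision=2,suppress=True)
p,r=cur();print(p,r.as_matrix()); go([521.6,52.1,27],rot(.09,.5))
n=np.array([.996,.09,0]); print("1mm n in units",r.inv().apply(n)/50,"1mm down",r.inv().apply([0,0,-1])/50)
```

```text
[523.17  51.71  44.99] [[ 0.88  0.09  0.47]
 [ 0.08 -1.    0.04]
 [ 0.48 -0.   -0.88]]
shift mm tool [-9.9 -0.5 15.1] units [-0.2  -0.01  0.3 ] turn units [-0.01  0.02  0.  ]
1mm n in units [0.02 0.   0.01] 1mm down [-0.01  0.    0.02]
```

step_arm:
  commands:
    - [[-0.05,0,0.09],[0,0,0]]
    - [[-0.05,0,0.09],[0,0,0]]
    - [[-0.05,0,0.09],[0,0,0]]
    - [[-0.02,0,0.035],[0,0,0]]
    - [[0,0,0],[0,0,0]]
    - [[0,0,0],[0,0,0]]

```text
t: 16.5
eef_pos: [524.2, 51.8, 27.6]
orientation: [-0.012, 0.968, 0.044, 0.245]
contact_force: [-0.7, 0.5, 0.1]
grip_width: -0.1
finger_force: 0.0
```

step_arm:
  commands:
    - [[0.05,0,0.03],[0,0,0]]
    - [[0.05,0,0.03],[0,0,0]]
    - [[0.05,0,0.03],[0,0,0]]
    - [[0.03,0,0.018],[0,0,0]]
    - [[0,0,0],[0,0,0]]

```text
t: 17.0
eef_pos: [534.8, 52.8, 27.0]
orientation: [-0.012, 0.968, 0.044, 0.245]
contact_force: [0.0, 0.9, 0.5]
grip_width: -0.1
finger_force: 0.0
```

step_arm:
  commands:
    - [[0.018,0,0.01],[0,0,0]]
    - [[0.018,0,0.01],[0,0,0]]
    - [[0.03,0,0.016],[0,0,0]]
    - [[0.045,0,0.024],[0,0,0]]
    - [[0.053,0,0.028],[0,0,0]]
    - [[0.053,0,0.028],[0,0,0]]
    - [[0.053,0,0.028],[0,0,0]]
    - [[0.053,0,0.028],[0,0,0]]
    - [[0.045,0,0.024],[0,0,0]]
    - [[0.03,0,0.016],[0,0,0]]
    - [[0,0,0],[0,0,0]]

```text
t: 18.1
eef_pos: [557.3, 54.8, 27.2]
orientation: [-0.012, 0.968, 0.044, 0.245]
contact_force: [-0.0, 1.1, -0.3]
grip_width: -0.2
finger_force: 0.1
```

Run:
```python
from h import *
np.set_printoptions(precision=2,suppress=True)
c=cams.snapshot("wrist");cv2.imwrite("pics/w6.png",c["color"])
q=cams.snapshot("side")
for k in(c,q):
  for t in("stand_push","stand_back_left","stand_back_right","ampoule1"):
    for r in cams.place_of(k,t)[:1]: p=w(r["position"],k);print(t,p,r["confidence"])
print(cur()[0])
```

```text
stand_push [570.81  56.72  22.75] 0.59
stand_back_left [616.33 154.65  12.13] 0.77
stand_back_right [629.14 -27.23   7.73] 0.8
ampoule1 [578.59   2.7   21.79] 0.89
stand_push [561.99  56.33  17.52] 0.77
stand_back_left [612.12 152.96   9.21] 0.57
stand_back_right [633.   -28.41  -0.08] 0.76
ampoule1 [575.19  42.38  18.46] 0.44
[557.16  54.76  27.37]
```

View pics/w6.png

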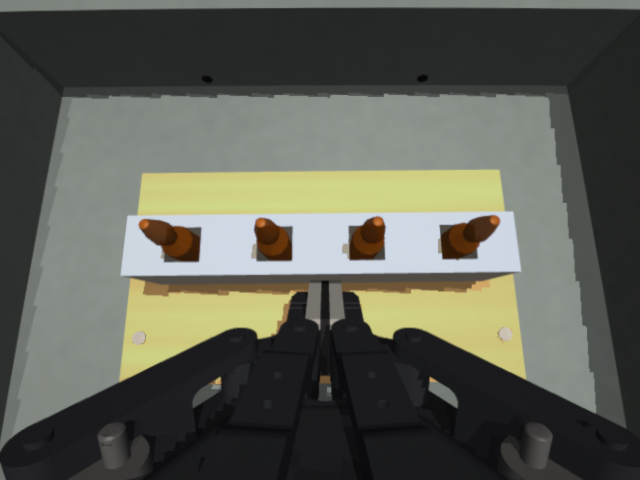

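The stand slides evenly: block edge at row ~273, parallel to the wall edge at row ~90, ampoules upright, tip centred at (325,280). I continue.

step_arm:
  commands:
    - [[0.018,0,0.01],[0,0,0]]
    - [[0.035,0,0.019],[0,0,0]]
    - [[0.053,0,0.029],[0,0,0]]
    - [[0.053,0,0.029],[0,0,0]]
    - [[0.053,0,0.029],[0,0,0]]
    - [[0.053,0,0.029],[0,0,0]]
    - [[0.053,0,0.029],[0,0,0]]
    - [[0.053,0,0.029],[0,0,0]]
    - [[0.053,0,0.029],[0,0,0]]
    - [[0.053,0,0.029],[0,0,0]]
    - [[0.053,0,0.029],[0,0,0]]
    - [[0.053,0,0.029],[0,0,0]]

```text
t: 19.8
eef_pos: [590.4, 57.8, 27.1]
orientation: [-0.012, 0.968, 0.044, 0.245]
contact_force: [-4.9, -0.4, 3.4]
grip_width: -0.1
finger_force: 1.6
```

step_arm:
  commands:
    - [[0.053,0,0.029],[0,0,0]]
    - [[0.053,0,0.029],[0,0,0]]
    - [[0.053,0,0.029],[0,0,0]]
    - [[0.035,0,0.019],[0,0,0]]
    - [[0.018,0,0.01],[0,0,0]]
    - [[0,0,0],[0,0,0]]

```text
t: 20.4
eef_pos: [602.3, 58.9, 27.0]
orientation: [-0.012, 0.968, 0.044, 0.245]
contact_force: [0.1, -0.0, 0.5]
grip_width: 0.2
finger_force: 0.3
```

Run:
```python
from h import *
np.set_printoptions(precision=2,suppress=True)
c=cams.snapshot("wrist");cv2.imwrite("pics/w7.png",c["color"])
for t in("stand_push","stand_back_left","stand_back_right","back_wall"):
    for r in cams.place_of(c,t)[:1]: p=w(r["position"],c);print(t,p,r["confidence"])
print(cur()[0])
```

```text
stand_push [614.78  61.84  18.15] 0.97
stand_back_left [660.67 156.98  12.37] 0.77
stand_back_right [674.08 -22.34   8.78] 0.93
back_wall [678.57  74.37   6.82] 0.9
[602.22  58.92  27.03]
```

View pics/w7.png

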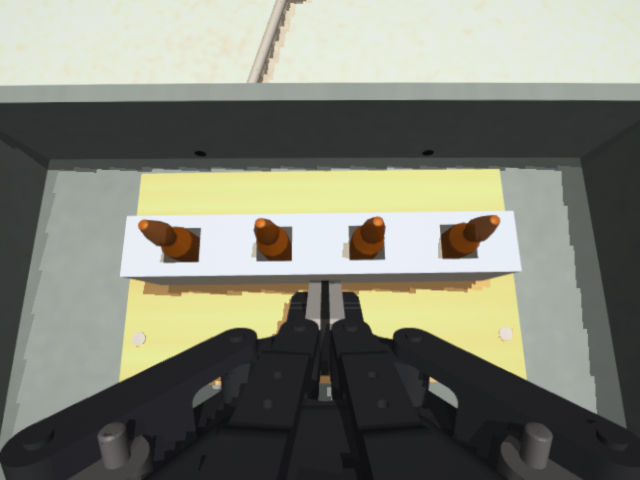

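Small even gap left (stand edge at row 170, wall foot at row ~160), ampoules upright. Close it slowly.

step_arm:
  commands:
    - [[0.018,0,0.01],[0,0,0]]
    - [[0.018,0,0.01],[0,0,0]]
    - [[0.018,0,0.01],[0,0,0]]
    - [[0.018,0,0.01],[0,0,0]]
    - [[0.018,0,0.01],[0,0,0]]
    - [[0.018,0,0.01],[0,0,0]]
    - [[0,0,0],[0,0,0]]

```text
t: 21.35
eef_pos: [608.5, 59.5, 27.0]
orientation: [-0.012, 0.968, 0.044, 0.245]
contact_force: [0.1, -0.9, 0.9]
grip_width: -0.1
finger_force: 0.5
```

step_arm:
  commands:
    - [[0.018,0,0.01],[0,0,0]]
    - [[0.018,0,0.01],[0,0,0]]
    - [[0,0,0],[0,0,0]]

```text
t: 21.65
eef_pos: [610.5, 59.7, 26.9]
orientation: [-0.012, 0.968, 0.044, 0.245]
contact_force: [-1.1, -0.5, 0.5]
grip_width: 0.2
finger_force: 0.5
```

step_arm:
  commands:
    - [[-0.01,0,0.018],[0,0,0]]
    - [[0,0,0],[0,0,0]]

```text
t: 21.85
eef_pos: [610.4, 59.7, 25.8]
orientation: [-0.012, 0.968, 0.044, 0.245]
contact_force: [-0.0, 0.7, -0.3]
grip_width: -0.2
finger_force: 0.0
```

step_arm:
  commands:
    - [[0.008,0,0.028],[0,0,0]]
    - [[0,0,0],[0,0,0]]

```text
t: 22.05
eef_pos: [611.5, 59.7, 24.7]
orientation: [-0.012, 0.968, 0.044, 0.245]
contact_force: [-1.6, -0.2, 1.0]
grip_width: -0.1
finger_force: 0.5
```

step_arm:
  commands:
    - [[0.008,0,0.028],[0,0,0]]
    - [[0,0,0],[0,0,0]]

```text
t: 22.25
eef_pos: [612.5, 59.9, 23.8]
orientation: [-0.012, 0.968, 0.044, 0.245]
contact_force: [-2.4, 0.9, 1.1]
grip_width: 0.0
finger_force: 1.7
```

step_arm:
  commands:
    - [[0.008,0,0.028],[0,0,0]]
    - [[0,0,0],[0,0,0]]

```text
t: 22.45
eef_pos: [614.2, 59.9, 23.7]
orientation: [-0.012, 0.968, 0.044, 0.246]
contact_force: [-4.4, 1.0, 6.8]
grip_width: -0.4
finger_force: 4.0
```

step_arm:
  commands:
    - [[0.008,0,0.028],[0,0,0]]
    - [[0,0,0],[0,0,0]]

```text
t: 22.65
eef_pos: [615.0, 60.1, 23.4]
orientation: [-0.012, 0.968, 0.044, 0.246]
contact_force: [-18.1, 0.3, 20.8]
grip_width: 0.1
finger_force: 12.6
```

step_arm:
  commands:
    - [[0.008,0,0.028],[0,0,0]]
    - [[0,0,0],[0,0,0]]

```text
t: 22.85
eef_pos: [615.6, 60.4, 23.1]
orientation: [-0.012, 0.968, 0.044, 0.245]
contact_force: [-39.0, -0.6, 38.5]
grip_width: 0.0
finger_force: 23.3
```

step_arm:
  commands:
    - [[-0.004,0,-0.028],[0,0,0]]
    - [[0,0,0],[0,0,0]]
    - [[0,0,0],[0,0,0]]

```text
t: 23.15
eef_pos: [615.4, 60.4, 23.4]
orientation: [-0.012, 0.968, 0.044, 0.246]
contact_force: [-12.3, 1.6, 14.8]
grip_width: -0.4
finger_force: 10.3
```

Run:
```python
from h import *
np.set_printoptions(precision=2,suppress=True)
c=cams.snapshot("wrist");q=cams.snapshot("side");cv2.imwrite("pics/w8.png",c["color"][100:420])
for k in(c,q):
  for t in("stand_push","stand_back_left","stand_back_right","back_wall","vial","ampoule1"):
    for r in cams.place_of(k,t)[:(4 if t=="ampoule1" else 1)]: p=w(r["position"],k);print(t,p,r["confidence"])
for i in range(4): cams.snapshot("side");s=manip.read_state();print(s["contact_force"],s["eef_pos"],s["moment"])
```

```text
stand_push [626.26  61.98  21.61] 0.74
stand_back_right [687.56 -21.67  10.5 ] 0.93
back_wall [678.47  72.4    8.81] 0.7
ampoule1 [635.84  82.04  19.54] 0.9
ampoule1 [630.32 119.39  23.34] 0.86
ampoule1 [635.01  11.37  20.62] 0.76
ampoule1 [635.45  48.26  20.23] 0.66
stand_push [620.94  63.62  20.13] 0.59
stand_back_left [673.28 157.17   6.43] 0.86
back_wall [676.    69.72   7.19] 0.7
ampoule1 [629.7   80.12  22.94] 0.52
ampoule1 [637.89  47.11  19.59] 0.46
ampoule1 [629.18 112.94  21.28] 0.38
ampoule1 [474.67 360.02   0.79] 0.38
[-12.69   1.67  16.39] [615.39  60.42  23.43] [0.39 1.42 0.19]
[-12.51   0.72  15.91] [615.38  60.42  23.41] [0.46 1.44 0.31]
[-13.25   1.15  16.72] [615.37  60.43  23.42] [0.43 1.42 0.25]
[-12.38   0.69  15.53] [615.37  60.41  23.4 ] [0.43 1.4  0.19]
```

View pics/w8.png

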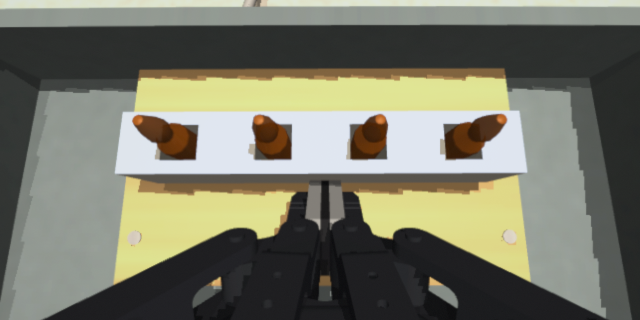

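The stand's back edge is against the wall over its whole width (row 69, no floor strip between), and the ampoules are upright. I add a little backward push.

step_arm:
  commands:
    - [[0.008,0,0.003],[0,0,0]]
    - [[0,0,0],[0,0,0]]
    - [[0,0,0],[0,0,0]]
    - [[0,0,0],[0,0,0]]

```text
t: 24.45
eef_pos: [615.5, 60.4, 23.4]
orientation: [-0.012, 0.968, 0.044, 0.245]
contact_force: [-18.2, 1.2, 18.7]
grip_width: 0.0
finger_force: 12.5
```

step_arm:
  commands:
    - [[0.006,0,-0.004],[0,0,0]]
    - [[0,0,0],[0,0,0]]
    - [[0,0,0],[0,0,0]]
    - [[0,0,0],[0,0,0]]

```text
t: 24.85
eef_pos: [615.5, 60.4, 23.4]
orientation: [-0.012, 0.968, 0.044, 0.245]
contact_force: [-16.1, 0.0, 17.1]
grip_width: -0.2
finger_force: 11.8
```

step_arm:
  commands:
    - [[0.014,0,0],[0,0,0]]
    - [[0,0,0],[0,0,0]]
    - [[0,0,0],[0,0,0]]
    - [[0,0,0],[0,0,0]]

```text
t: 25.25
eef_pos: [615.5, 60.4, 23.4]
orientation: [-0.012, 0.969, 0.044, 0.245]
contact_force: [-22.5, 0.6, 20.4]
grip_width: 0.0
finger_force: 13.5
```

step_arm:
  commands:
    - [[0.005,0,-0.008],[0,0,0]]
    - [[0,0,0],[0,0,0]]
    - [[0,0,0],[0,0,0]]
    - [[0,0,0],[0,0,0]]
    - [[0,0,0],[0,0,0]]
    - [[0,0,0],[0,0,0]]

```text
t: 25.85
eef_pos: [615.5, 60.5, 23.4]
orientation: [-0.012, 0.969, 0.044, 0.245]
contact_force: [-17.8, 0.2, 15.6]
grip_width: -0.2
finger_force: 11.0
```

Run:
```python
from h import *
for i in range(4): cams.snapshot("side");s=manip.read_state();print(s["contact_force"].round(1),s["t"])
for n in("side","top"):
  c=cams.snapshot(n)
  for r in cams.place_of(c,"vial")[:2]:print(w(r["position"],c).round(),r["confidence"])
```

```text
[-17.6   0.8  15.5] 25.9
[-15.7   0.2  14.9] 25.95
[-16.8   1.2  14.4] 26.0
[-15.9   1.2  14.1] 26.05
[ 482. -341.   -2.] 0.67
```

```bash
python3 -c "
from station import order;print(order.job_done())"
```

```text
the job is handed in; nothing more can be done
None
```

I handed the job in at about 26 s: the vial is upright on the largest tray, and the stand is flat on the drawer floor, flush against the back wall with its ampoules upright, held by a steady push of about 16 N back and 15 N down; while seating it, the push briefly reached about 39 N each way before I eased it off.

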